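# Feed a tube rack into the reader against its sprung stop

### The arm

A 6-joint arm with a two-finger parallel gripper is mounted at the origin on the work surface. World frame = base frame: x ahead of the robot, y to its left, z up, the work surface at z = 0. Lengths are in m, angles in degrees, forces in N, time in s.
With the tool pointing down it reaches from about 0.35 to 0.875 m from the base axis. Payload 4.2 kg.
Tool frame: the origin (TCP) lies between the finger pads; the fingertips stand 17 mm ahead of it and the grasp point (between the pads) lies 2 mm behind it; z points along the fingers, y is the line along which they close (so a half turn about z gives the same grasp; the last joint's range is limited). The gripper opens to 87 mm and grips with 3 to 60 N. Pads are 19 mm wide; open, the fingers measure 117 mm over their backs; the gripper's body (75 mm by 190 mm) begins 51 mm behind the grasp point.
Start: joints at [85.348, 22.042, 0.453, 0, -68.411, -14.817], TCP at [0.208, 0.589, 0.2] pointing down, gripper open.
Joint ranges: [-179.83, 179.83], [-69.29, 118.12], [-61.27, 80.66], [-181.25, 117.63], [-171.15, -9.14], [-177.46, 177.46]. Speed limits (degrees/s): [159.86, 159.86, 180, 180, 180, 180].

### API

Orientations are given as a 3x3 rotation matrix whose columns are the frame's x, y, z axes.
In Python, from station import r gives the robot as it stands.
- The arm moves only by the tool servo_tool, never from a script. Its argument "targets" is a list of rows, each a list of 5 numbers: the shift along the world's x, y, z in units of 30 mm (1.0 is 30 mm), then the turn about the world's z in rad, then the finger opening in mm, from 0 to 87. In form: [[x, y, z, turn, gripper], ...]. A call has exactly 5 rows; each row is the pose to reach, as a shift and turn from the pose commanded when the call began; what a row does not reach only later rows make up. A row lasts 1/12 s, in which the tool goes at most 41.7 mm and 7.16 degrees, less where a joint would pass 70% of its speed; a pose out of reach is approached as far as the arm can. A call with a gripper value outside its range is refused whole. The fingers move at their own pace and stop on an object; the grip force is fixed at half the most. Time passes only in rows, so rows that repeat a pose let the fingers close, or fill a call up. It gives the time, the measured TCP pose, the force, the opening and the grip force at its end, in the units of the state.
- r.sense(): the state, without advancing time (a new reading comes with each control period).
- r.capture(name): name is "side" or "top"; returns a dict with "pixels" (420x560x3 uint8, red, green, blue), "fx", "fy", "cx", "cy" (pixels), "world_from_camera" (4x4, takes a point from camera to world coordinates). Camera axes: x right, y down, z forward; pixel columns grow to the right and rows downward; lengths in m; the calibration is good to about 2 mm. A picture is of the moment at which its call begins. There is no depth.
- r.finish_job(): hands the job in; it is judged then, once.
The state is a dict: "time_s": time; "joints": joint angles; "joint_velocities": joint speeds; "effort": joint torques, N m; "tcp_pos": TCP position; "ee_rot": TCP orientation; "wrist_force": force on the tool from outside, world axes, zero at the start; "moment": the same for the moment, N m; "gripper_width": opening from 0.0 (shut) to 1.0 (fully open); "gripper_force": force on a finger pad.
Only numpy, scipy, OpenCV 4.12 (cv2) and the standard library are available. Lean on these libraries where they do the work, as an engineer would, in place of code of your own. Each camera call takes 0.05 s, during which the arm holds its last target. There are 200 camera calls.

### The job

Swing the yellow gate bar out of the lane until it clicks into its open seat beside it, leaving the rack where it is meanwhile. Then slide the orange-gripped pusher along its track so that it feeds the purple-capped rack into the blue reader hood, until you feel the hidden sprung stop give, and leave the pusher and rack there, holding the stop lightly pressed; do not ram it. Do not handle the rack itself and leave everything else on the bench undisturbed.

Things in the scene. Friction and masses are not known exactly. Their poses are not given: they have to be found in the camera images.
- lane: cream rack lane, a fixed tray 100 mm wide (x) and 520 mm long (y), with a light-blue reader hood (110 mm wide, 150 mm tall) over its +y end, y = 145 to 262 mm; origin on the table at the middle of the track, +y runs along the lane into the hood, z up. Its floor is 12 mm above the table, the tops of its side rails 30 mm
- hood_mouth (a point): middle of the hood's mouth at floor height (lane y = 145 mm). Deep inside, in the dark, a sprung stop plate faces it, 17 to 63 mm further in (+y): different every time and not measured, so feel for it through the pusher. The plate pushes back with 1.3 N at first touch, rising to 5.3 N over 9 mm, then is solid; over 14 N would damage it
- pusher (a joint): travel of the pusher along the lane's +y, 0 to 0.32 m; it drags with about 8 N of friction (plus 1 to 5 N for the rack once it is pushed) and stays where it is left, also against the stop's spring
- pusher_grip (a point): middle of the top of the pusher's orange grip, a post 24 mm (lane x) by 20 mm (lane y) whose top is 103 mm above the table; its upper 45 mm are free to take from above. The black pusher plate that meets the rack has its face 50 mm ahead (+y) of this point and ends 59 mm above the table
- gate (a joint): swing of the yellow gate bar, 0 = across the lane, 1.6 rad = seated open, alongside the lane; seen from above it swings anticlockwise, towards the hood. It drags lightly, an over-centre spring resists it with up to about 0.3 N m until 0.9 rad, and past that pulls it into its seat at 1.6 rad; let go earlier it springs back
- gate_knob (a point): middle of the top of the upright black knob on the gate bar, 16 mm diameter, standing 50 mm over the bar, top 96 mm above the table; the knob is 70 mm from the hinge axis
- gate_hinge (a point): point on the gate's vertical hinge axis, 34 mm above the table, on the side of the lane at lane x = -85 mm; z up, its x axis points along the bar (125 mm long, 12 mm thick)
- rack: white tube rack with six purple-capped tubes, 60 mm wide (x) by 85 mm long (y) by 91 mm tall, 0.3 to 0.6 kg, loose on the floor of the lane between the pusher and the gate, about 4 mm clear of each rail; origin under its centre, +y towards the hood
- white_rack: white tube rack with eight pale-pink caps, 60 x 113 x 91 mm tall, a bystander; origin under its centre
- well_block: black well block, 80 x 120 x 35 mm, a bystander; origin under its centre
- vial: small jar with a yellow cap, 28 mm diameter, 55 mm tall, beside the gate, a bystander; origin under its centre
- red_tray: open red tray, 90 x 130 x 30 mm, a bystander; origin under its centre
- spray: white spray bottle, 68 mm diameter, 173 mm tall, a bystander; origin under its centre
- specimen_jar: jar with a blue cap, 52 mm diameter, 60 mm tall, a bystander; origin under its centre
Things that resemble listed ones, but are neither listed nor needed, are in the scene too. What is shaped like the rack but green or turquoise is not meant.

How it is judged:
By the outcome, as a careful person would: the job done as asked, in the order asked, and still so for the second after the job is handed in, with the robot touching nothing.
It also fails if it takes over 59 s, if anything falls off the work surface, if the arm or the gripper's body presses on something with over 40 N, if the wrist force passes 120 N, or if a joint passes its speed limit or range.

## Working session

There is one attempt and no reset: what is moved stays moved. The work goes in short steps, Python scripts to look and compute and a tool call to move; the robot and the scene stay as the last step left them, time stands still between calls to the robot, and variables do not carry over. Pictures are saved under pics/ and viewed, at most 10 in all, crops included, and the job is handed in when it is done.

Besides the shell and the picture viewer there is one more tool, called after "Call:" by a JSON object that holds its "api" and its "payload", one argument or row to a line. servo_tool: Moves the arm, as the interface text tells. Its arguments: {"type":"object","properties":{"targets":{"type":"array","items":{"type":"array","items":{"type":"number"}}}},"required":["targets"]}

```bash
mkdir -p pics
cat > h.py <<'E'
import numpy as np,cv2
from station import r
def cap(n,f=None):
    c=r.capture(n); 
    if f: cv2.imwrite('pics/'+f,cv2.cvtColor(c['pixels'],cv2.COLOR_RGB2BGR))
    return c
def ray(c,u,v):
    T=c['world_from_camera']; d=T[:3,:3]@np.array([(u-c['cx'])/c['fx'],(v-c['cy'])/c['fy'],1]); return T[:3,3],d
def onz(c,u,v,z):
    o,d=ray(c,u,v); return o+d*(z-o[2])/d[2]
def proj(c,p):
    T=np.linalg.inv(c['world_from_camera']); q=T[:3,:3]@np.array(p)+T[:3,3]; return c['fx']*q[0]/q[2]+c['cx'],c['fy']*q[1]/q[2]+c['cy']
E
python3 - <<'E'
from h import *
for n in('top','side'):
    c=cap(n,n+'0.png'); np.save(n+'0.npy',c,allow_pickle=True); print(n,c['fx'],c['world_from_camera'].round(3).tolist())
s=r.sense();print(s['ee_rot'],s['tcp_pos'],s['time_s'])
E
```

```text
top 428.1653239461421 [[-0.025, -0.997, 0.07, 0.516], [-1.0, 0.024, -0.01, 0.046], [0.009, -0.07, -0.997, 1.104], [0.0, 0.0, 0.0, 1.0]]
side 541.5805671258527 [[-0.979, -0.145, 0.146, 0.399], [-0.206, 0.71, -0.674, 0.882], [-0.006, -0.69, -0.724, 0.977], [0.0, 0.0, 0.0, 1.0]]
[[ 9.42767948e-01 -3.33449049e-01 -5.72791701e-04]
 [-3.33449528e-01 -9.42766038e-01 -1.89996148e-03]
 [ 9.35317866e-05  1.98221991e-03 -9.99998031e-01]] [0.20808883 0.58870616 0.19908624] 0.1
```

View pics/top0.png

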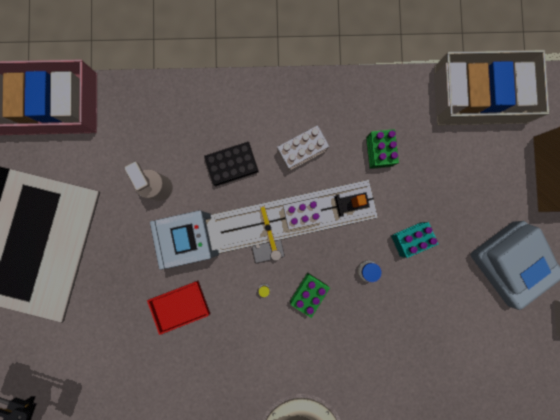

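View pics/side0.png

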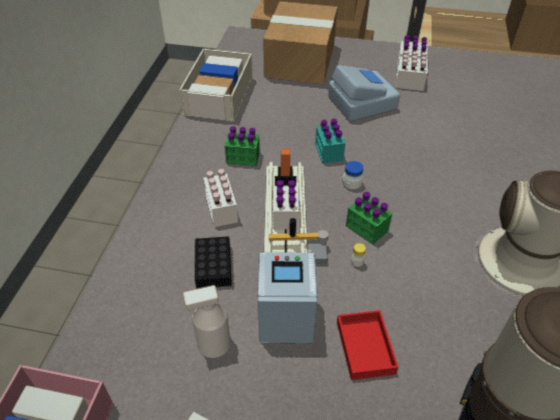

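The top view shows the lane from the pusher at the right (orange grip 361,201) to the hood at the left (182,240). The purple-capped white rack is at (303,213), the yellow bar runs from (266,208) to (276,256), and its knob is near (268,228). In the side view the grip is at (286,160), the knob at (292,228) and the hood at (287,295).

Look-alikes, top-view pixels unless marked:
- **Rack:** green racks at (383,148) and (310,295), the turquoise rack at (416,239), the pink-capped rack at (303,148), and a white rack off the lane at side (413,65). I choose the one on the lane at (303,213).
- **Grip:** orange box contents at (13,95) and (478,85). I choose (361,201).
- **Gate:** the yellow vial at (264,292) and the knob's shadow. I choose the bar at (270,232).

```bash
cat > m.py <<'E'
from h import *
t=np.load('top0.npy',allow_pickle=True).item(); s=np.load('side0.npy',allow_pickle=True).item()
def blobs(c,box,lo,hi,n=3):
    x0,y0,x1,y1=box; h=cv2.cvtColor(c['pixels'],cv2.COLOR_RGB2HSV)[y0:y1,x0:x1]
    m=cv2.inRange(h,lo,hi); k,l,st,ce=cv2.connectedComponentsWithStats(m)
    return [(ce[i]+[x0,y0],st[i]) for i in sorted(range(1,k),key=lambda i:-st[i,4])[:n]]
def tri(a,b):
    o1,d1=ray(t,*a);o2,d2=ray(s,*b);d1/=np.linalg.norm(d1);d2/=np.linalg.norm(d2)
    k=np.linalg.lstsq(np.c_[d1,-d2],o2-o1,rcond=None)[0];p,q=o1+k[0]*d1,o2+k[1]*d2
    return (p+q)/2,np.linalg.norm(p-q)
if __name__=='__main__':
    for n,c,box in(('top',t,(200,170,390,270)),('side',s,(255,140,340,265))):
        print(n,'orange',blobs(c,box,(3,150,90),(14,255,255),1))
        print(n,'yellow',blobs(c,box,(18,130,110),(32,255,255),2))
        print(n,'purple',blobs(c,box,(135,90,50),(160,255,255),7))
    A=cv2.resize(t['pixels'][170:270,200:390],None,fx=4,fy=4,interpolation=cv2.INTER_CUBIC)
    B=cv2.resize(s['pixels'][140:265,255:340],None,fx=3.2,fy=3.2,interpolation=cv2.INTER_CUBIC)
    cv2.imwrite('pics/ct.png',A[:,:,::-1]);
    cv2.imwrite('pics/cs.png',cv2.resize(s['pixels'][140:265,240:350],None,fx=4.5,fy=4.5,interpolation=cv2.INTER_CUBIC)[:,:,::-1])
E
python3 m.py
```

```text
top orange [(array([360.97058824, 200.20588235]), array([157,  25,  10,  11,  34], dtype=int32))]
top yellow [(array([271.48351648, 240.54945055]), array([67, 61, 10, 20, 91], dtype=int32)), (array([264.35526316, 215.35526316]), array([61, 37,  8, 18, 76], dtype=int32))]
top purple [(array([302.2       , 206.66666667]), array([100,  34,   6,   6,  30], dtype=int32)), (array([304.63333333, 218.36666667]), array([102,  46,   6,   6,  30], dtype=int32)), (array([312.86206897, 204.4137931 ]), array([110,  32,   6,   6,  29], dtype=int32)), (array([291.4137931 , 209.27586207]), array([89, 37,  6,  6, 29], dtype=int32)), (array([293.72413793, 220.5862069 ]), array([91, 48,  6,  6, 29], dtype=int32)), (array([315.42857143, 215.96428571]), array([113,  43,   6,   6,  28], dtype=int32))]
side orange [(array([285.14545455, 162.57272727]), array([ 26,  10,   9,  26, 220], dtype=int32))]
side yellow [(array([293.41532258, 236.21370968]), array([ 14,  93,  49,   7, 248], dtype=int32))]
side purple [(array([279.52941176, 191.00735294]), array([ 21,  40,   8,  25, 136], dtype=int32)), (array([291.40151515, 191.0530303 ]), array([ 33,  40,   7,  25, 132], dtype=int32))]
```

View pics/ct.png

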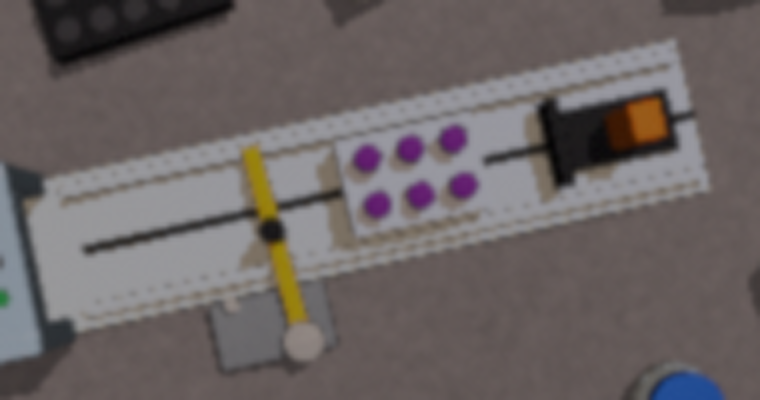

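View pics/cs.png

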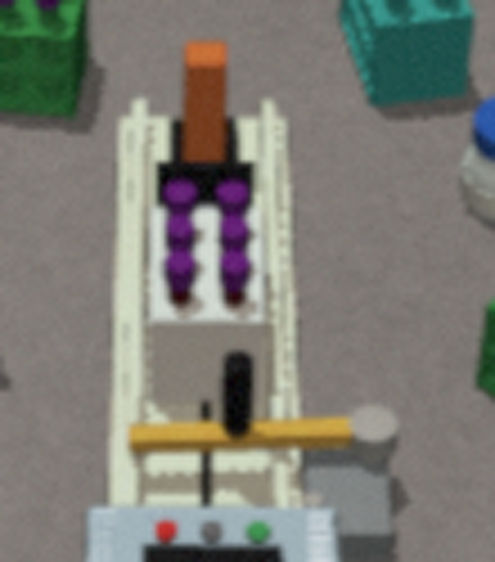

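The crops confirm the choices. In the top crop the knob is at (271,231), the hinge cap at (302,342), the grip top at (649,121), and the slot runs from (85,249) to (694,114). In the side crop the knob top is at (239,358) and the grip top at (206,55).

Run:
```python
from m import *
T=lambda U,V:((U+.5)/4-.5+200,(V+.5)/4-.5+170)
S=lambda U,V:((U+.5)/4.5-.5+240,(V+.5)/4.5-.5+140)
np.set_printoptions(precision=4,suppress=True)
print('knob tri',tri(T(271,229),S(239,358)),'onz',onz(t,*T(271,229),.096), onz(s,*S(239,358),.096))
print('grip tri',tri(T(649,121),S(206,55)),onz(t,*T(649,121),.103),onz(s,*S(206,55),.103))
print('hinge',tri(T(302,342),S(374,422)),onz(t,*T(302,342),.05))
a,b=onz(t,*T(85,249),.012),onz(t,*T(694,114),.012); d=(b-a)[:2];d=-d/np.linalg.norm(d);print('slot',a,b,d)
for p in((675,42),(40,180),(707,187),(80,330)):print('rail',onz(t,*T(*p),.03))
q=np.mean([b_[0] for b_ in blobs(t,(200,170,390,270),(135,90,50),(160,255,255),6)],axis=0);print('rack',onz(t,*q,.091))
for n,U in(('vial',(264.4,292)),):print(n,onz(t,*U,.055))
print('hood top px', [onz(t,*p,.15) for p in((152,220),(205,211),(213,262),(160,270))])
print('bar tip',onz(t,*T(252,150),.046))
```

```text
knob tri (array([0.5277, 0.0702, 0.0993]), np.float64(0.0038839208045192662)) onz [0.5297 0.0705 0.096 ] [0.5262 0.0669 0.096 ]
grip tri (array([ 0.5864, -0.1538,  0.0997]), np.float64(0.002494718434879285)) [ 0.5874 -0.153   0.103 ] [ 0.5844 -0.15    0.103 ]
hinge (array([0.4593, 0.0541, 0.0493]), np.float64(0.003001983400863942)) [0.4608 0.0542 0.05  ]
slot [0.5211 0.191  0.012 ] [ 0.5977 -0.2001  0.012 ] [-0.1922  0.9814]
rail [ 0.6422 -0.1859  0.03  ]
rail [0.5648 0.2161 0.03  ]
rail [ 0.5501 -0.2024  0.03  ]
rail [0.4707 0.1925 0.03  ]
rack [ 0.5615 -0.0154  0.091 ]
vial [0.3731 0.0823 0.055 ]
hood top px [array([0.5505, 0.3251, 0.15  ]), array([0.5677, 0.2073, 0.15  ]), array([0.4544, 0.1911, 0.15  ]), array([0.4399, 0.308 , 0.15  ])]
bar tip [0.5794 0.0824 0.046 ]
```

Call:
{"api": "servo_tool", "payload": {
  "targets": [
    [0.6, -1, 0, -0.06, 0],
    [1.2, -2, 0, -0.12, 0],
    [1.8, -3, 0, -0.18, 0],
    [2.4, -4, 0, -0.24, 0],
    [3, -5, 0, -0.3, 0]
  ]
}}

```text
time_s: 0.52
tcp_pos: [0.2986, 0.4375, 0.1996]
ee_rot: [[0.801, -0.599, -0.0], [-0.599, -0.801, -0.001], [0.0, 0.001, -1.0]]
wrist_force: [1.4, 0.5, 0.6]
gripper_width: 0.707
gripper_force: 0.0
```

Call:
{"api": "servo_tool", "payload": {
  "targets": [
    [0.6, -1, 0, -0.06, 0],
    [1.2, -2, 0, -0.12, 0],
    [1.8, -3, 0, -0.18, 0],
    [2.4, -4, 0, -0.24, 0],
    [3, -5, 0, -0.3, 0]
  ]
}}

```text
time_s: 0.93
tcp_pos: [0.3886, 0.2875, 0.1999]
ee_rot: [[0.588, -0.809, -0.0], [-0.809, -0.588, -0.0], [-0.0, 0.0, -1.0]]
wrist_force: [0.1, 0.3, -0.7]
gripper_width: 0.326
gripper_force: 0.0
```

Call:
{"api": "servo_tool", "payload": {
  "targets": [
    [0.6, -1, 0, -0.06, 0],
    [1.2, -2, 0, -0.12, 0],
    [1.8, -3, 0, -0.18, 0],
    [2.4, -4, 0, -0.24, 0],
    [3, -5, 0, -0.3, 0]
  ]
}}

```text
time_s: 1.35
tcp_pos: [0.4786, 0.1375, 0.1998]
ee_rot: [[0.322, -0.947, -0.0], [-0.947, -0.322, -0.0], [-0.0, 0.0, -1.0]]
wrist_force: [0.3, -0.0, 0.6]
gripper_width: 0.017
gripper_force: 0.0
```

Call:
{"api": "servo_tool", "payload": {
  "targets": [
    [0.6, -1, 0, -0.06, 0],
    [1.2, -2, 0, -0.1, 0],
    [1.8, -3.1, 0, -0.134, 0],
    [1.8, -3.1, -0.6, -0.134, 0],
    [1.8, -3.1, -1.2, -0.134, 0]
  ]
}}

```text
time_s: 1.77
tcp_pos: [0.5334, 0.0443, 0.1638]
ee_rot: [[0.191, -0.981, 0.002], [-0.981, -0.191, 0.001], [-0.0, -0.002, -1.0]]
wrist_force: [-0.4, -0.1, -0.7]
gripper_width: 0.001
gripper_force: 0.0
```

Run:
```python
from h import *
s=cap('side'); t=cap('top')
A=cv2.resize(t['pixels'][170:290,200:340],None,fx=4,fy=4)
B=cv2.resize(s['pixels'][150:320,230:350],None,fx=480/170,fy=480/170)[:480,:240*2]
cv2.imwrite('pics/c2.png',np.hstack([cv2.resize(A,(460,480)),cv2.resize(B,(339,480))])[:,:,::-1])
```

```text
(no output)
```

View pics/c2.png

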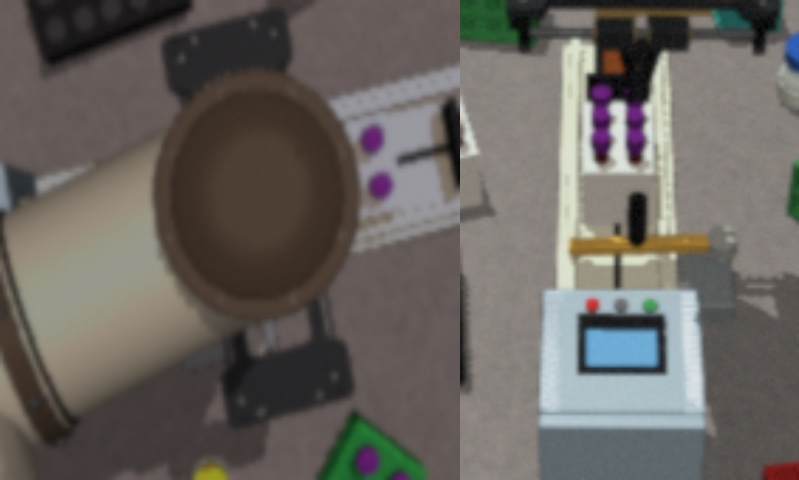

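Call:
{"api": "servo_tool", "payload": {
  "targets": [
    [0, 0, -0.7, 0, 0],
    [0, 0, -1.4, 0, 0],
    [0, 0, -1.9, 0, 0],
    [0, 0, -2.13, 0, 0],
    [0, 0, -2.13, 0, 0]
  ]
}}

```text
time_s: 2.28
tcp_pos: [0.5315, 0.0464, 0.0993]
ee_rot: [[0.197, -0.98, -0.003], [-0.98, -0.197, -0.001], [0.001, 0.003, -1.0]]
wrist_force: [-0.1, 0.4, 0.8]
gripper_width: 0.007
gripper_force: 0.0
```

Call:
{"api": "servo_tool", "payload": {
  "targets": [
    [-0.08, 0.26, 0, 0, 0],
    [-0.16, 0.52, 0, 0, 0],
    [-0.24, 0.78, 0, 0, 0],
    [-0.32, 1.04, 0, 0, 0],
    [-0.4, 1.28, 0, 0, 0]
  ]
}}

```text
time_s: 2.7
tcp_pos: [0.5203, 0.086, 0.1009]
ee_rot: [[0.197, -0.98, 0.001], [-0.98, -0.197, 0.001], [-0.0, -0.001, -1.0]]
wrist_force: [-0.5, -0.4, -0.3]
gripper_width: 0.002
gripper_force: 0.0
```

Run:
```python
from h import *
s=cap('side'); print(r.sense()['wrist_force'])
cv2.imwrite('pics/c3.png',cv2.resize(s['pixels'][150:300,230:350],None,fx=4,fy=4)[:,:,::-1])
```

```text
[-0.46493503  0.04670637  0.49856451]
```

View pics/c3.png

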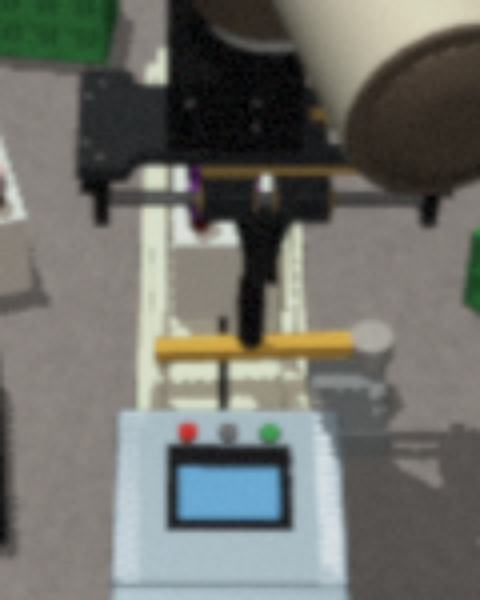

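Run:
```python
from h import *
s=cap('side'); t=cap('top');q=r.sense();p=q['tcp_pos'];print(p,q['joints'])
for c in(s,t):
  print(proj(c,p-[0,0,-.05]),proj(c,p-[0,0,.017]),'knob',proj(c,[.528,.0695,.096]),proj(c,[.528,.0695,.046]))
h=cv2.cvtColor(s['pixels'],cv2.COLOR_RGB2HSV)
m=cv2.inRange(h,(18,130,110),(32,255,255))[220:250,255:340]
print(np.argwhere(m).mean(0)+[220,255])
cv2.imwrite('pics/c4.png',cv2.resize(s['pixels'][190:250,260:340],None,fx=9,fy=9,interpolation=cv2.INTER_CUBIC)[:,:,::-1])
```

```text
[0.52018546 0.0855163  0.10050768] [ 2.69837694e+01  1.81852919e+01 -2.12315708e+01  4.82086297e-03
 -5.05502995e+01 -1.56072182e+01]
(np.float64(294.5570706505065), np.float64(208.35082103230852)) (np.float64(293.7736204979109), np.float64(229.41255931822067)) knob (np.float64(291.7305921848703), np.float64(219.88261034069328)) (np.float64(291.24685213205095), np.float64(234.76840169546853))
(np.float64(260.1234921878133), np.float64(230.98732967560085)) (np.float64(261.2871797489824), np.float64(231.0885705987668)) knob (np.float64(267.8249657694234), np.float64(227.5692619396318)) (np.float64(268.298398489199), np.float64(227.80348100461333))
[236.20967742 293.44758065]
```

View pics/c4.png

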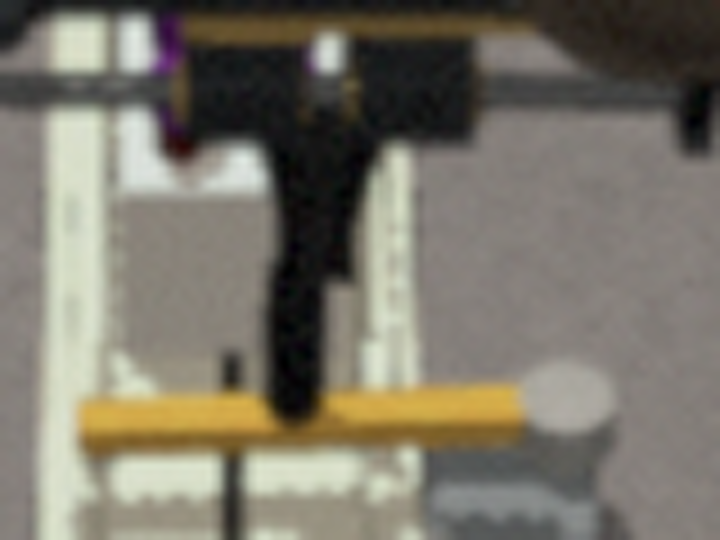

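Run:
```python
from h import *
s=r.capture('side')
print('c2 pred',proj(s,[.5334,.0443,.1468]))
print('now tip at z.084:',onz(s,296,221,.084),'at y of tool:')
o,d=ray(s,296,221);k=(.0855-o[1])/d[1];print(o+k*d)
print(r.sense()['tcp_pos'],r.sense()['wrist_force'],r.sense()['time_s'])
p=s['pixels'][190:240,280:305].max(2)
for row in range(16,50): print(row+190,' '.join('%3d'%v for v in p[row]))
```

```text
c2 pred (np.float64(291.88816974414397), np.float64(195.44217106704676))
now tip at z.084: [0.51972675 0.05989244 0.084     ] at y of tool:
[0.51597644 0.0855     0.11182658]
[0.52023397 0.08509292 0.10037613] [-0.87208104 -0.33058505 -0.41230883] 2.9
206  48  62 104 142 177 209 216 214 165  75  25  12   8  19  25  26  24  24  22  13  13  29  85 150 174
207  77  95 133 152 166 198 221 221 183 104  35  13  17  21  19  25  26  14  15  11  16  45 113 182 208
208 125 140 155 160 175 203 223 222 203 135  51  12  15  16  16  18  14  23  13   0  29  86 132 189 214
209 157 156 168 181 204 219 223 222 216 164  69  15  15  17  22  24  17  13  10  19  52 136 163 193 214
210 166 168 187 206 208 212 213 212 208 169  86  33   8  20  17  13  20  20  19  19  76 165 178 188 212
211 166 163 171 172 173 173 171 171 170 140  83  29  16  20  21  12  27  19  15  27  98 177 178 186 212
212 139 137 141 143 139 138 141 140 142 135  97  29  12  22  15  24  19  19  11  41 104 177 185 195 216
213 140 138 136 138 138 138 138 138 138 133 101  38  15  15  19  18  15  14  21  65 124 184 193 198 216
214 137 136 137 
[... 1987 characters left out ...]
 135 153 142  91  30  20  11  19  25  73 137 166 170 170 189 203 205 188 193
234 209 206 208 207 206 203 204 202 178 114  40  23  20   7  35  91 168 203 208 209 209 209 211 209 208
235 211 210 209 212 212 213 211 213 203 154  71  24  24  24  44 102 164 193 202 209 207 209 212 211 211
236 208 209 210 209 211 208 207 211 207 178 122  68  49  54  81 123 150 155 177 196 193 194 189 193 190
237 194 192 190 191 192 191 191 190 191 183 153 110  94  96 122 139 145 142 147 152 150 145 140 142 140
238 137 138 137 134 135 131 135 134 134 134 129 125 124 122 127 131 131 132 131 130 130 127 123 128 128
239 133 135 136 136 124 115 117 128 140 142 137 136 135 137 136 144 147 142 139 133 128 130 131 136 154
```

Run:
```python
from h import *
t=r.capture('top')
for z in(.2,.25,.3):print(z,proj(t,[.5334,.0443,z]),onz(t,278.5,224.2,z))
q=r.sense();p=q['tcp_pos'];print(p,q['ee_rot'].round(3).tolist() if hasattr(q['ee_rot'],'round') else q['ee_rot'])
for z in(.15,.2,.25):print(z,proj(t,[p[0],p[1],z]))
cv2.imwrite('pics/c5.png',cv2.resize(t['pixels'][150:300,180:360],None,fx=4,fy=4)[:,:,::-1])
```

```text
0.2 (np.float64(278.5598533845591), np.float64(224.13875868981918)) [0.53327411 0.04442939 0.2       ]
0.25 (np.float64(278.6012462493496), np.float64(223.64838601293468)) [0.53230707 0.04452863 0.25      ]
0.3 (np.float64(278.6477774777361), np.float64(223.09714020914384)) [0.53134002 0.04462787 0.3       ]
[0.52024739 0.08478845 0.10024824] [[0.196, -0.981, 0.0], [-0.981, -0.196, -0.0], [0.0, -0.0, -1.0]]
0.15 (np.float64(260.45978917390767), np.float64(230.9520498435793))
0.2 (np.float64(259.49809281232393), np.float64(230.86481349422232))
0.25 (np.float64(258.42381516349536), np.float64(230.76736479417193))
```

View pics/c5.png

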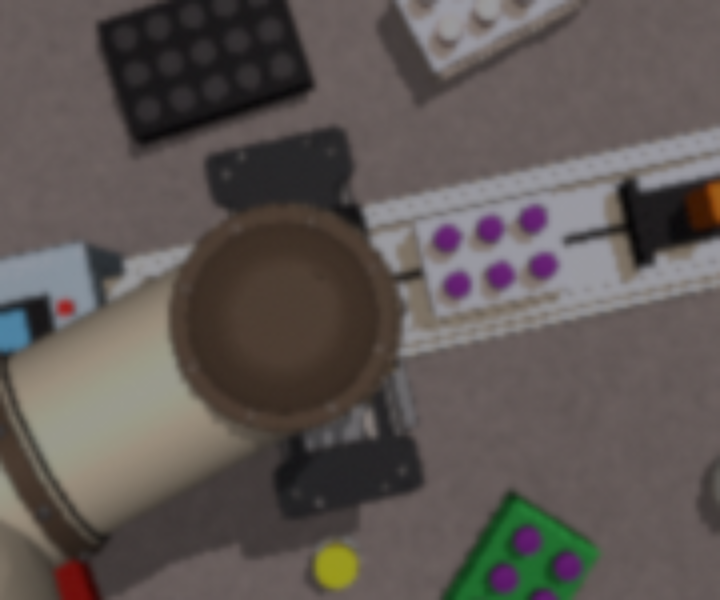

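The gate bar has not moved, although the top view puts the gripper (midpoint 258.7,230.8) where the state says. The fingertip ends at side pixel (296,220.5) instead of row 229, so the tips are about 28 mm higher than planned and passed over the knob. I'll back off and check the heights.

Call:
{"api": "servo_tool", "payload": {
  "targets": [
    [0.08, -0.26, 0, 0, 0],
    [0.16, -0.52, 0, 0, 0],
    [0.24, -0.78, 0, 0, 0],
    [0.32, -1.04, 0, 0, 0],
    [0.4, -1.28, 0, 0, 0]
  ]
}}

```text
time_s: 3.37
tcp_pos: [0.5326, 0.0449, 0.1001]
ee_rot: [[0.195, -0.981, -0.0], [-0.981, -0.195, -0.0], [0.0, 0.0, -1.0]]
wrist_force: [-0.4, -0.0, 0.1]
gripper_width: 0.004
gripper_force: 0.0
```

Call:
{"api": "servo_tool", "payload": {
  "targets": [
    [0, 0, 0, 0, 0],
    [0, 0, 0, 0, 0],
    [0, 0, 0, 0, 0],
    [0, 0, 0, 0, 0],
    [0, 0, 0, 0, 0]
  ]
}}

```text
time_s: 3.78
tcp_pos: [0.5322, 0.0465, 0.1002]
ee_rot: [[0.196, -0.981, 0.0], [-0.981, -0.196, 0.0], [-0.0, -0.0, -1.0]]
wrist_force: [-1.1, -0.2, -0.3]
gripper_width: 0.007
gripper_force: 0.0
```

Run:
```python
from h import *
s=cap('side'); q=r.sense();p=q['tcp_pos'];print(p,q['wrist_force'],proj(s,p-[0,0,.017]),proj(s,p+[0,0,.053]))
cv2.imwrite('pics/c6.png',cv2.resize(s['pixels'][150:250,240:350],None,fx=6,fy=6,interpolation=cv2.INTER_CUBIC)[:,:,::-1])
```

```text
[0.53222317 0.04656751 0.10019267] [-0.29208638  0.44704186 -0.46209111] (np.float64(291.592072498146), np.float64(216.21971292318042)) (np.float64(292.29871199545283), np.float64(194.13402687951444))
```

View pics/c6.png

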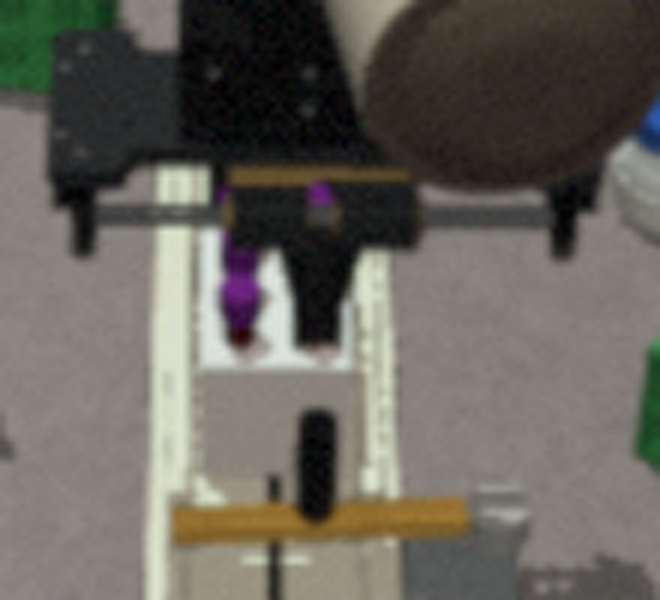

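The tip is at (292.8,207.5), against a predicted row of 216. The tips really are about 28 mm higher than nominal, so I'll lower by 30 mm and watch the force.

Call:
{"api": "servo_tool", "payload": {
  "targets": [
    [0, 0, -0.25, 0, 0],
    [0, 0, -0.5, 0, 0],
    [0, 0, -0.75, 0, 0],
    [0, 0, -1, 0, 0],
    [0, 0, -1, 0, 0]
  ]
}}

```text
time_s: 4.25
tcp_pos: [0.5307, 0.0459, 0.0678]
ee_rot: [[0.195, -0.981, -0.004], [-0.981, -0.195, -0.001], [0.0, 0.004, -1.0]]
wrist_force: [-0.4, -0.5, -0.5]
gripper_width: 0.007
gripper_force: 0.0
```

```bash
cat >> h.py <<'E'
def st():
    q=r.sense(); print(np.round(q['tcp_pos'],4),np.round(q['wrist_force'],1),round(q['time_s'],2)); return q
def lane(p): # world -> lane xy
    d=np.array(p)[:2]-[.557,.005]; return d@np.array([[.981,-.192],[.192,.981]])
def yel(c,box=(240,200,345,262)):
    h=cv2.cvtColor(c['pixels'],cv2.COLOR_RGB2HSV);x0,y0,x1,y1=box
    m=cv2.inRange(h[y0:y1,x0:x1],(15,130,90),(32,255,255)); p=np.argwhere(m)
    l=p[p[:,1]==p[:,1].min()].mean(0); g=p[p[:,1]==p[:,1].max()].mean(0)
    return len(p),l[::-1]+[x0,y0],g[::-1]+[x0,y0]
E
python3 - <<'E'
from h import *
s=cap('side'); q=st();p=q['tcp_pos'];print(proj(s,p-[0,0,.017]),lane(p),yel(s))
g=s['pixels'][200:240,284:302].max(2)
for i in range(40): print(i+200,''.join('#' if v<60 else '.' for v in g[i]))
E
```

```text
[0.5314 0.0459 0.0688] [-0.1 -0.3  0.6] 4.3
(np.float64(291.70582955305593), np.float64(225.41817561134374)) [-0.01728389  0.04509179] (257, array([269., 237.]), array([317. , 236.5]))
200 ##################
201 ##################
202 ...#############..
203 ....###########...
204 ....###########...
205 ....###########...
206 .....##########...
207 .....##########...
208 .....#########....
209 ......#######.....
210 ......#######.....
211 ......#######.....
212 ......#######.....
213 ......#######.....
214 .....########.....
215 ......#######.....
216 ......#######.....
217 ......##.##.......
218 ........##........
219 .......####.......
220 ......######......
221 ......######......
222 ......######......
223 ......######......
224 ......######......
225 ......######......
226 ......######......
227 ......######......
228 ......######......
229 ......######......
230 .#....######......
231 .#....######......
232 .#....######......
233 ......#####.......
234 ......#####.......
235 ......#####.......
236 ........##........
237 ..................
238 ..................
239 ..................
```

Call:
{"api": "servo_tool", "payload": {
  "targets": [
    [-0.06, 0.2, 0, 0, 0],
    [-0.12, 0.4, 0, 0, 0],
    [-0.18, 0.6, 0, 0, 0],
    [-0.24, 0.8, 0, 0, 0],
    [-0.3, 1.0, 0, 0, 0]
  ]
}}

```text
time_s: 4.72
tcp_pos: [0.5221, 0.0759, 0.0702]
ee_rot: [[0.196, -0.981, -0.002], [-0.981, -0.196, -0.002], [0.001, 0.003, -1.0]]
wrist_force: [-0.3, -6.1, 0.5]
gripper_width: 0.002
gripper_force: 3.4
```

Run:
```python
from h import *
s=cap('side'); q=st();p=q['tcp_pos'];print(lane(p),yel(s))
```

```text
[0.5216 0.0765 0.0701] [-1.4 -4.  -0.2] 4.77
[-0.02101737  0.07696883] (236, array([273. , 250.5]), array([318. , 238.5]))
```

Call:
{"api": "servo_tool", "payload": {
  "targets": [
    [-0.14, 0.2, 0, 0, 0],
    [-0.28, 0.4, 0, 0, 0],
    [-0.45, 0.58, 0, 0, 0],
    [-0.62, 0.73, 0, 0, 0],
    [-0.8, 0.86, 0, 0, 0]
  ]
}}

```text
time_s: 5.18
tcp_pos: [0.4959, 0.0998, 0.0698]
ee_rot: [[0.196, -0.981, -0.007], [-0.981, -0.196, -0.005], [0.003, 0.008, -1.0]]
wrist_force: [-4.1, -8.1, 4.3]
gripper_width: 0.002
gripper_force: 4.2
```

Run:
```python
from h import *
s=cap('side'); q=st();p=q['tcp_pos'];print(lane(p),yel(s,(240,200,345,300)))
h=cv2.cvtColor(s['pixels'],cv2.COLOR_RGB2HSV);m=cv2.inRange(h[200:300,240:345],(15,130,90),(32,255,255))
P=np.argwhere(m)[:,::-1].astype(np.float32);print(P.mean(0)+[240,200],cv2.fitLine(P,2,0,.01,.01).ravel(),P.min(0)+[240,200],P.max(0)+[240,200])
```

```text
[0.4957 0.101  0.0697] [-1.5  0.3 -0.5] 5.23
[-0.0416998   0.10595624] (95, array([291., 210.]), array([321. , 239.5]))
[312.91578674 238.72631454] [ 0.45404503  0.89097875 72.91579    38.726315  ] [291. 210.] [321. 251.]
```

Call:
{"api": "servo_tool", "payload": {
  "targets": [
    [0, 0, 0, 0, 0],
    [0, 0, 0, 0, 0],
    [0, 0, 0, 0, 0],
    [0, 0, 0, 0, 0],
    [0, 0, 0, 0, 0]
  ]
}}

```text
time_s: 5.65
tcp_pos: [0.4997, 0.1024, 0.0703]
ee_rot: [[0.196, -0.981, 0.001], [-0.981, -0.196, 0.001], [-0.0, -0.001, -1.0]]
wrist_force: [0.0, 1.1, -0.4]
gripper_width: 0.008
gripper_force: 0.0
```

Run:
```python
from h import *
s=cap('side'); q=st();p=q['tcp_pos']
h=cv2.cvtColor(s['pixels'],cv2.COLOR_RGB2HSV);m=cv2.inRange(h[200:330,240:345],(15,130,90),(32,255,255))
k,l,stt,ce=cv2.connectedComponentsWithStats(m)
for i in range(1,k):
  if stt[i,4]>8: print(ce[i]+[240,200],stt[i])
H=np.array([.460,.054])
for a in(12,60,80,95,104): 
  e=H+.125*np.array([np.cos(np.radians(a)),np.sin(np.radians(a))]);print(a,np.round(proj(s,[*H,.046]),1),np.round(proj(s,[*e,.046]),1))
```

```text
[0.4996 0.1023 0.0702] [-0.   0.1  0.6] 5.7
[293.4        210.46666667] [50 10  8  2 15]
[322.5862069  241.10344828] [81 38  5 10 29]
[326.0625     269.83928571] [ 83  60   7  21 112]
12 [321.7 234.3] [267.1 234.6]
60 [321.7 234.3] [286.  266.5]
80 [321.7 234.3] [303.4 274.9]
95 [321.7 234.3] [318.4 277.9]
104 [321.7 234.3] [327.6 278.2]
```

Two yellow blobs in the side view put the bar tip near (327,280), which matches the seated angle of 104°, so the gate is open. Next I lift and move over the pusher grip.

Call:
{"api": "servo_tool", "payload": {
  "targets": [
    [0.1, -0.1, 0.8, 0, 0],
    [0.1, -0.1, 1.8, 0, 0],
    [0.1, -0.1, 2.8, 0, 0],
    [0.1, -0.1, 3.8, 0, 0],
    [0.1, -0.1, 3.8, 0, 0]
  ]
}}

```text
time_s: 6.12
tcp_pos: [0.5063, 0.1003, 0.1907]
ee_rot: [[0.197, -0.98, 0.012], [-0.98, -0.197, 0.004], [-0.002, -0.013, -1.0]]
wrist_force: [1.0, -0.4, 0.2]
gripper_width: 0.005
gripper_force: 0.0
```

Call:
{"api": "servo_tool", "payload": {
  "targets": [
    [0.35, -1, 0, 0, 10],
    [0.7, -2, 0, 0, 20],
    [1.05, -3, 0, 0, 30],
    [1.4, -4, 0, 0, 45],
    [1.75, -5, 0, 0, 56]
  ]
}}

```text
time_s: 6.53
tcp_pos: [0.5552, -0.0523, 0.184]
ee_rot: [[0.196, -0.981, 0.0], [-0.981, -0.196, 0.0], [-0.0, -0.0, -1.0]]
wrist_force: [0.2, 0.2, 0.2]
gripper_width: 0.297
gripper_force: 0.0
```

Call:
{"api": "servo_tool", "payload": {
  "targets": [
    [0.35, -1, 0, 0, 56],
    [0.7, -2, 0, 0, 56],
    [1.03, -3, 0, 0, 56],
    [1.03, -3.36, 0, 0, 56],
    [1.03, -3.36, 0, 0, 56]
  ]
}}

```text
time_s: 6.95
tcp_pos: [0.5856, -0.1541, 0.1831]
ee_rot: [[0.192, -0.981, -0.001], [-0.981, -0.192, -0.0], [-0.0, 0.001, -1.0]]
wrist_force: [0.2, 0.7, 0.1]
gripper_width: 0.617
gripper_force: 0.0
```

Run:
```python
from m import *
s=cap('side'); t=cap('top');q=st();p=q['tcp_pos'];R=np.array(q['ee_rot']);print(lane(p),q['gripper_width'])
for sg in(1,-1): print('tip pred',proj(s,p+R@[0,sg*.035,.017]))
print('grip pred',proj(s,[.586,-.1515,.103]))
h=cv2.cvtColor(s['pixels'],cv2.COLOR_RGB2HSV);m=cv2.inRange(h[200:330,300:345],(15,130,90),(32,255,255));P=np.argwhere(m)[:,::-1]+[300,200];print('gate',P.min(0),P.max(0),len(P))
print('rack',[np.round(b[0],1) for b in blobs(s,(255,140,340,265),(135,90,50),(160,255,255),2)])
g=s['pixels'][110:172,260:315].max(2)
for i in range(62): print(i+110,''.join('#' if v<60 else '.' for v in g[i]))
```

```text
[ 0.5853 -0.1517  0.1836] [-0.8  0.7  1. ] 7.05
[-0.00232016 -0.15920772] 0.6367331756983651
tip pred (np.float64(299.9917832690138), np.float64(131.03228322263908))
tip pred (np.float64(271.06173694302606), np.float64(130.9767404482185))
grip pred (np.float64(284.87750487029837), np.float64(151.3676935309042))
gate [321 238] [329 280] 148
rack [array([279.5, 191. ]), array([291.4, 191. ])]
110 ...........####........................####............
111 ...........####........................###.............
112 ............###.......................####.............
113 ............###.......................####.............
114 ............###.......................####.............
115 ............###.......................####.............
116 ............###........................##..............
117 ............###.......................####.............
118 ............###.......................###..............
119 ............##.........................##..............
120 .......................................................
121 ..........................................
[... 2313 characters left out ...]
........................................
161 .......................................................
162 .......................................................
163 .......................................................
164 .......................................................
165 .......................................................
166 .......................................................
167 ...................#...........#.......................
168 ...................#...........#.......................
169 ...................#...........#.......................
170 ...................#...........#.......................
171 ...................#...........#.......................
```

Run:
```python
from h import *
s=r.capture('side');p=r.sense()['tcp_pos'];print(p)
for z in(.166,.18,.19,.2,.21):print(z,proj(s,[p[0],p[1],z]))
g=s['pixels'][112:134,268:304]
for v in range(112,134): print(v,s['pixels'][v,270:277].tolist())
```

```text
[ 0.58534386 -0.15115791  0.1838962 ]
0.166 (np.float64(285.4555198876326), np.float64(131.3547539247778))
0.18 (np.float64(285.535799113175), np.float64(126.68898412700774))
0.19 (np.float64(285.59391200587663), np.float64(123.31150536091424))
0.2 (np.float64(285.6526793499202), np.float64(119.89599036209381))
0.21 (np.float64(285.712112263285), np.float64(116.44179296174283))
112 [[101, 99, 95], [43, 44, 44], [21, 20, 22], [28, 27, 26], [63, 61, 58], [111, 107, 104], [133, 128, 124]]
113 [[112, 107, 102], [55, 52, 50], [20, 15, 20], [20, 20, 23], [64, 61, 59], [113, 108, 105], [137, 132, 127]]
114 [[108, 102, 99], [60, 59, 56], [20, 20, 17], [26, 25, 25], [63, 63, 60], [115, 108, 106], [135, 131, 125]]
115 [[109, 104, 102], [61, 58, 54], [22, 24, 22], [29, 27, 27], [66, 65, 62], [113, 109, 103], [131, 127, 121]]
116 [[108, 105, 101], [60, 58, 56], [21, 19, 19], [21, 21, 21], [68, 64, 62], [113, 107, 104], [132, 128, 123]]
117 [[107, 104, 101], [58, 57, 55], [22, 19, 21], [26, 27, 25], [64, 61, 58], [113, 110, 106], [138, 133, 128]]
118 [[106, 101, 97], [58, 56, 56], [20, 17, 17], [
[... 1196 characters left out ...]
, 126, 122], [131, 127, 123], [136, 129, 126], [135, 129, 125], [135, 130, 125]]
129 [[136, 132, 126], [131, 126, 123], [134, 129, 125], [133, 130, 122], [134, 126, 124], [137, 131, 125], [136, 131, 127]]
130 [[131, 125, 121], [136, 130, 124], [134, 129, 124], [134, 128, 123], [132, 128, 122], [131, 126, 121], [136, 130, 125]]
131 [[133, 127, 123], [131, 127, 121], [132, 128, 122], [133, 127, 122], [132, 125, 120], [136, 131, 127], [135, 129, 124]]
132 [[134, 128, 124], [135, 126, 123], [133, 127, 124], [131, 126, 122], [136, 129, 126], [136, 130, 126], [136, 129, 124]]
133 [[136, 130, 127], [135, 128, 125], [134, 127, 123], [134, 128, 124], [138, 133, 129], [137, 130, 128], [137, 132, 126]]
```

Call:
{"api": "servo_tool", "payload": {
  "targets": [
    [0, 0, -0.9, 0, 56],
    [0, 0, -1.8, 0, 56],
    [0, 0, -2.7, 0, 56],
    [0, 0, -3.3, 0, 56],
    [0, 0, -3.6, 0, 56]
  ]
}}

```text
time_s: 7.52
tcp_pos: [0.5838, -0.15, 0.0736]
ee_rot: [[0.197, -0.98, -0.005], [-0.98, -0.197, 0.001], [-0.002, 0.004, -1.0]]
wrist_force: [-0.6, -0.5, 0.1]
gripper_width: 0.645
gripper_force: 0.0
```

Call:
{"api": "servo_tool", "payload": {
  "targets": [
    [0, 0, -0.15, 0, 56],
    [0, 0, -0.3, 0, 56],
    [0, 0, -0.45, 0, 56],
    [0, 0, -0.6, 0, 56],
    [0, 0, -0.65, 0, 56]
  ]
}}

```text
time_s: 7.93
tcp_pos: [0.5859, -0.1516, 0.0568]
ee_rot: [[0.196, -0.981, 0.001], [-0.981, -0.196, 0.0], [0.0, -0.001, -1.0]]
wrist_force: [0.4, 0.8, -0.5]
gripper_width: 0.644
gripper_force: 0.0
```

Run:
```python
from m import *
s=cap('side');q=st();p=q['tcp_pos'];print(lane(p),q['gripper_width'])
for z in(.06,.07,.08,.09):print(z,proj(s,[p[0],p[1],z]))
print('orange',blobs(s,(255,140,340,265),(3,150,90),(14,255,255),1))
g=s['pixels'][145:180,262:312].max(2)
for i in range(35): print(i+145,''.join('#' if v<60 else '.' for v in g[i]))
```

```text
[ 0.5857 -0.1517  0.0566] [-0.7  0.3  0.1] 7.98
[-0.00197107 -0.1591888 ] 0.643139291484374
0.06 (np.float64(284.8045430176836), np.float64(164.32489991733894))
0.07 (np.float64(284.85514613119403), np.float64(161.3583699650327))
0.08 (np.float64(284.9062829032617), np.float64(158.36055509793277))
0.09 (np.float64(284.9579618205517), np.float64(155.3309577983117))
orange [(array([285.22018349, 162.81192661]), array([ 26,  10,   9,  26, 218], dtype=int32))]
145 ......######........................######........
146 .......#####........................#####.........
147 .......#####........................#####.........
148 .......#####.......................#####..........
149 ........####.......................#####..........
150 ........####.......................#####..........
151 ........####.......................#####..........
152 .........###.......................####...........
153 .........###.......................####...........
154 .........###.......................####...........
155 ..........##.......................###............
156 ..........##..................
[... 585 characters left out ...]
.......#...........#....................
168 .................#...........#....................
169 .................#...........#....................
170 .................#...........#....................
171 .................#...........#....................
172 .................#..........##....................
173 .................#..........##....................
174 .................#..........##....................
175 .................##.........##....................
176 ...............#################..................
177 .............#####################................
178 .............#####################................
179 .............#####################................
```

Call:
{"api": "servo_tool", "payload": {
  "targets": [
    [0, 0, 0, 0, 45],
    [0, 0, 0, 0, 35],
    [0, 0, 0, 0, 28],
    [0, 0, 0, 0, 20],
    [0, 0, 0, 0, 10]
  ]
}}

```text
time_s: 8.4
tcp_pos: [0.5858, -0.1518, 0.0569]
ee_rot: [[0.196, -0.981, 0.0], [-0.981, -0.196, -0.0], [0.0, -0.0, -1.0]]
wrist_force: [0.5, -0.0, -0.2]
gripper_width: 0.35
gripper_force: 0.0
```

Call:
{"api": "servo_tool", "payload": {
  "targets": [
    [0, 0, 0, 0, 10],
    [0, 0, 0, 0, 10],
    [0, 0, 0, 0, 10],
    [0, 0, 0, 0, 10],
    [0, 0, 0, 0, 10]
  ]
}}

```text
time_s: 8.82
tcp_pos: [0.5858, -0.1518, 0.0568]
ee_rot: [[0.196, -0.981, 0.0], [-0.981, -0.196, -0.0], [0.0, -0.0, -1.0]]
wrist_force: [-0.2, -0.0, 1.2]
gripper_width: 0.278
gripper_force: 30.0
```

Call:
{"api": "servo_tool", "payload": {
  "targets": [
    [-0.05, 0.26, 0, 0, 10],
    [-0.1, 0.52, 0, 0, 10],
    [-0.15, 0.78, 0, 0, 10],
    [-0.205, 1.04, 0, 0, 10],
    [-0.255, 1.3, 0, 0, 10]
  ]
}}

```text
time_s: 9.23
tcp_pos: [0.5785, -0.1145, 0.0568]
ee_rot: [[0.196, -0.981, 0.001], [-0.981, -0.196, -0.003], [0.003, -0.0, -1.0]]
wrist_force: [1.9, -9.2, -1.1]
gripper_width: 0.273
gripper_force: 30.0
```

Call:
{"api": "servo_tool", "payload": {
  "targets": [
    [-0.02, 0.1, 0, 0, 10],
    [-0.04, 0.2, 0, 0, 10],
    [-0.06, 0.3, 0, 0, 10],
    [-0.085, 0.42, 0, 0, 10],
    [-0.11, 0.56, 0, 0, 10]
  ]
}}

```text
time_s: 9.65
tcp_pos: [0.5753, -0.0984, 0.0569]
ee_rot: [[0.196, -0.981, 0.001], [-0.981, -0.196, -0.003], [0.003, -0.0, -1.0]]
wrist_force: [0.6, -11.0, -1.7]
gripper_width: 0.273
gripper_force: 30.0
```

Run:
```python
from m import *
s=cap('side');q=st();print(lane(q['tcp_pos']),q['gripper_width'])
print('orange',[b[0] for b in blobs(s,(255,140,340,265),(3,150,90),(14,255,255),1)],'rack',[np.round(b[0],1) for b in blobs(s,(255,140,340,265),(135,90,50),(160,255,255),6)])
h=cv2.cvtColor(s['pixels'],cv2.COLOR_RGB2HSV);m=cv2.inRange(h[200:330,300:345],(15,130,90),(32,255,255));P=np.argwhere(m)[:,::-1]+[300,200];print('gate',P.min(0),P.max(0),len(P))
```

```text
[ 0.5751 -0.0976  0.0568] [ 2.  -9.  -1.3] 9.7
[-0.00192063 -0.10415263] 0.2728131741237598
orange [array([285.28877005, 173.60962567])] rack [array([279.6, 194.1]), array([291.5, 194.3])]
gate [321 238] [329 280] 145
```

Call:
{"api": "servo_tool", "payload": {
  "targets": [
    [-0.05, 0.26, 0, 0, 10],
    [-0.1, 0.52, 0, 0, 10],
    [-0.15, 0.78, 0, 0, 10],
    [-0.205, 1.04, 0, 0, 10],
    [-0.255, 1.3, 0, 0, 10]
  ]
}}

```text
time_s: 10.12
tcp_pos: [0.5676, -0.0592, 0.0568]
ee_rot: [[0.196, -0.981, 0.001], [-0.981, -0.196, -0.003], [0.003, -0.0, -1.0]]
wrist_force: [3.3, -11.2, -2.4]
gripper_width: 0.278
gripper_force: 30.0
```

Call:
{"api": "servo_tool", "payload": {
  "targets": [
    [-0.05, 0.26, 0, 0, 10],
    [-0.1, 0.52, 0, 0, 10],
    [-0.15, 0.78, 0, 0, 10],
    [-0.205, 1.04, 0, 0, 10],
    [-0.255, 1.3, 0, 0, 10]
  ]
}}

```text
time_s: 10.53
tcp_pos: [0.5598, -0.0202, 0.0568]
ee_rot: [[0.196, -0.981, 0.0], [-0.981, -0.196, -0.003], [0.003, 0.0, -1.0]]
wrist_force: [3.6, -10.8, -1.4]
gripper_width: 0.275
gripper_force: 30.0
```

Call:
{"api": "servo_tool", "payload": {
  "targets": [
    [-0.04, 0.2, 0, 0, 10],
    [-0.075, 0.38, 0, 0, 10],
    [-0.105, 0.54, 0, 0, 10],
    [-0.13, 0.67, 0, 0, 10],
    [-0.15, 0.77, 0, 0, 10]
  ]
}}

```text
time_s: 10.95
tcp_pos: [0.5553, 0.003, 0.0568]
ee_rot: [[0.196, -0.981, 0.0], [-0.981, -0.196, -0.003], [0.003, 0.0, -1.0]]
wrist_force: [2.9, -10.8, -1.0]
gripper_width: 0.275
gripper_force: 30.0
```

Run:
```python
from m import *
t=cap('top');s=cap('side');q=st();print(lane(q['tcp_pos']),q['gripper_width'])
print('orange',[b[0] for b in blobs(s,(255,140,340,265),(3,150,90),(14,255,255),1)],'rack',[np.round(b[0],1) for b in blobs(s,(255,140,340,265),(135,90,50),(160,255,255),6)])
h=cv2.cvtColor(s['pixels'],cv2.COLOR_RGB2HSV);m=cv2.inRange(h[200:330,300:345],(15,130,90),(32,255,255));P=np.argwhere(m)[:,::-1]+[300,200];print('gate',P.min(0),P.max(0),len(P))
```

```text
[0.5552 0.0034 0.0568] [ 3.3 -7.6 -0.4] 11.05
[-0.00206884 -0.00118398] 0.2743796921116186
orange [array([285.48858447, 204.6347032 ])] rack [array([292.1, 227.3]), array([279.5, 227.1])]
gate [321 238] [329 280] 143
```

Call:
{"api": "servo_tool", "payload": {
  "targets": [
    [-0.03, 0.16, 0, 0, 10],
    [-0.06, 0.32, 0, 0, 10],
    [-0.09, 0.46, 0, 0, 10],
    [-0.11, 0.56, 0, 0, 10],
    [-0.12, 0.61, 0, 0, 10]
  ]
}}

```text
time_s: 11.47
tcp_pos: [0.5517, 0.0213, 0.0568]
ee_rot: [[0.196, -0.981, 0.0], [-0.981, -0.196, -0.003], [0.003, 0.0, -1.0]]
wrist_force: [2.4, -11.1, -0.2]
gripper_width: 0.274
gripper_force: 30.0
```

Call:
{"api": "servo_tool", "payload": {
  "targets": [
    [-0.007, 0.033, 0, 0, 10],
    [-0.013, 0.066, 0, 0, 10],
    [-0.02, 0.1, 0, 0, 10],
    [-0.026, 0.133, 0, 0, 10],
    [-0.033, 0.166, 0, 0, 10]
  ]
}}

```text
time_s: 11.88
tcp_pos: [0.5507, 0.026, 0.0568]
ee_rot: [[0.196, -0.981, 0.0], [-0.981, -0.196, -0.003], [0.003, 0.0, -1.0]]
wrist_force: [3.6, -9.5, -1.5]
gripper_width: 0.271
gripper_force: 30.0
```

Call:
{"api": "servo_tool", "payload": {
  "targets": [
    [-0.007, 0.033, 0, 0, 10],
    [-0.013, 0.066, 0, 0, 10],
    [-0.02, 0.1, 0, 0, 10],
    [-0.026, 0.133, 0, 0, 10],
    [-0.033, 0.166, 0, 0, 10]
  ]
}}

```text
time_s: 12.3
tcp_pos: [0.5497, 0.031, 0.0568]
ee_rot: [[0.196, -0.981, 0.0], [-0.981, -0.196, -0.003], [0.003, 0.001, -1.0]]
wrist_force: [3.0, -10.9, -1.1]
gripper_width: 0.272
gripper_force: 30.0
```

Call:
{"api": "servo_tool", "payload": {
  "targets": [
    [-0.006, 0.03, 0, 0, 10],
    [-0.012, 0.06, 0, 0, 10],
    [-0.018, 0.09, 0, 0, 10],
    [-0.024, 0.12, 0, 0, 10],
    [-0.03, 0.15, 0, 0, 10]
  ]
}}

```text
time_s: 12.72
tcp_pos: [0.5489, 0.0355, 0.0568]
ee_rot: [[0.196, -0.981, 0.0], [-0.981, -0.196, -0.003], [0.003, 0.0, -1.0]]
wrist_force: [3.9, -10.7, -1.1]
gripper_width: 0.275
gripper_force: 30.0
```

Call:
{"api": "servo_tool", "payload": {
  "targets": [
    [-0.006, 0.03, 0, 0, 10],
    [-0.012, 0.06, 0, 0, 10],
    [-0.018, 0.09, 0, 0, 10],
    [-0.024, 0.12, 0, 0, 10],
    [-0.03, 0.15, 0, 0, 10]
  ]
}}

```text
time_s: 13.13
tcp_pos: [0.548, 0.04, 0.0568]
ee_rot: [[0.196, -0.981, 0.0], [-0.981, -0.196, -0.003], [0.003, 0.001, -1.0]]
wrist_force: [3.9, -10.4, -1.4]
gripper_width: 0.276
gripper_force: 30.0
```

Call:
{"api": "servo_tool", "payload": {
  "targets": [
    [-0.006, 0.03, 0, 0, 10],
    [-0.012, 0.06, 0, 0, 10],
    [-0.018, 0.09, 0, 0, 10],
    [-0.024, 0.12, 0, 0, 10],
    [-0.03, 0.15, 0, 0, 10]
  ]
}}

```text
time_s: 13.55
tcp_pos: [0.5471, 0.0445, 0.0568]
ee_rot: [[0.196, -0.981, 0.0], [-0.981, -0.196, -0.003], [0.003, 0.001, -1.0]]
wrist_force: [4.3, -10.4, -1.5]
gripper_width: 0.275
gripper_force: 30.0
```

Call:
{"api": "servo_tool", "payload": {
  "targets": [
    [-0.006, 0.03, 0, 0, 10],
    [-0.012, 0.06, 0, 0, 10],
    [-0.018, 0.09, 0, 0, 10],
    [-0.024, 0.12, 0, 0, 10],
    [-0.03, 0.15, 0, 0, 10]
  ]
}}

```text
time_s: 13.97
tcp_pos: [0.5462, 0.049, 0.0568]
ee_rot: [[0.196, -0.981, 0.0], [-0.981, -0.196, -0.003], [0.003, 0.0, -1.0]]
wrist_force: [4.2, -9.8, 0.0]
gripper_width: 0.273
gripper_force: 30.0
```

Call:
{"api": "servo_tool", "payload": {
  "targets": [
    [-0.006, 0.03, 0, 0, 10],
    [-0.012, 0.06, 0, 0, 10],
    [-0.018, 0.09, 0, 0, 10],
    [-0.024, 0.12, 0, 0, 10],
    [-0.03, 0.15, 0, 0, 10]
  ]
}}

```text
time_s: 14.38
tcp_pos: [0.5453, 0.0535, 0.0568]
ee_rot: [[0.196, -0.981, 0.0], [-0.981, -0.196, -0.003], [0.003, 0.0, -1.0]]
wrist_force: [4.1, -10.4, -0.3]
gripper_width: 0.275
gripper_force: 30.0
```

Call:
{"api": "servo_tool", "payload": {
  "targets": [
    [-0.006, 0.03, 0, 0, 10],
    [-0.012, 0.06, 0, 0, 10],
    [-0.018, 0.09, 0, 0, 10],
    [-0.024, 0.12, 0, 0, 10],
    [-0.03, 0.15, 0, 0, 10]
  ]
}}

```text
time_s: 14.8
tcp_pos: [0.5444, 0.058, 0.0568]
ee_rot: [[0.196, -0.981, 0.0], [-0.981, -0.196, -0.003], [0.003, 0.0, -1.0]]
wrist_force: [3.9, -10.7, -0.7]
gripper_width: 0.273
gripper_force: 30.0
```

Call:
{"api": "servo_tool", "payload": {
  "targets": [
    [-0.006, 0.03, 0, 0, 10],
    [-0.012, 0.06, 0, 0, 10],
    [-0.018, 0.09, 0, 0, 10],
    [-0.024, 0.12, 0, 0, 10],
    [-0.03, 0.15, 0, 0, 10]
  ]
}}

```text
time_s: 15.22
tcp_pos: [0.5435, 0.0625, 0.0568]
ee_rot: [[0.196, -0.981, 0.0], [-0.981, -0.196, -0.003], [0.003, 0.0, -1.0]]
wrist_force: [4.0, -10.7, -1.7]
gripper_width: 0.274
gripper_force: 30.0
```

Call:
{"api": "servo_tool", "payload": {
  "targets": [
    [-0.006, 0.03, 0, 0, 10],
    [-0.012, 0.06, 0, 0, 10],
    [-0.018, 0.09, 0, 0, 10],
    [-0.024, 0.12, 0, 0, 10],
    [-0.03, 0.15, 0, 0, 10]
  ]
}}

```text
time_s: 15.63
tcp_pos: [0.5426, 0.067, 0.0568]
ee_rot: [[0.196, -0.981, 0.0], [-0.981, -0.196, -0.003], [0.003, 0.0, -1.0]]
wrist_force: [4.3, -10.9, -0.4]
gripper_width: 0.271
gripper_force: 30.0
```

Call:
{"api": "servo_tool", "payload": {
  "targets": [
    [-0.006, 0.03, 0, 0, 10],
    [-0.012, 0.06, 0, 0, 10],
    [-0.018, 0.09, 0, 0, 10],
    [-0.024, 0.12, 0, 0, 10],
    [-0.03, 0.15, 0, 0, 10]
  ]
}}

```text
time_s: 16.05
tcp_pos: [0.5418, 0.0715, 0.0568]
ee_rot: [[0.196, -0.981, 0.0], [-0.981, -0.196, -0.003], [0.003, 0.0, -1.0]]
wrist_force: [4.5, -10.3, -1.1]
gripper_width: 0.271
gripper_force: 30.0
```

Call:
{"api": "servo_tool", "payload": {
  "targets": [
    [-0.006, 0.03, 0, 0, 10],
    [-0.012, 0.06, 0, 0, 10],
    [-0.018, 0.09, 0, 0, 10],
    [-0.024, 0.12, 0, 0, 10],
    [-0.03, 0.15, 0, 0, 10]
  ]
}}

```text
time_s: 16.47
tcp_pos: [0.5409, 0.076, 0.0568]
ee_rot: [[0.196, -0.981, 0.0], [-0.981, -0.196, -0.003], [0.003, 0.0, -1.0]]
wrist_force: [4.8, -10.6, -0.6]
gripper_width: 0.273
gripper_force: 30.0
```

Call:
{"api": "servo_tool", "payload": {
  "targets": [
    [-0.004, 0.022, 0, 0, 10],
    [-0.009, 0.044, 0, 0, 10],
    [-0.013, 0.066, 0, 0, 10],
    [-0.017, 0.088, 0, 0, 10],
    [-0.022, 0.11, 0, 0, 10]
  ]
}}

```text
time_s: 16.88
tcp_pos: [0.5402, 0.0793, 0.0568]
ee_rot: [[0.196, -0.981, 0.0], [-0.981, -0.196, -0.003], [0.003, 0.0, -1.0]]
wrist_force: [3.6, -10.6, -0.2]
gripper_width: 0.27
gripper_force: 30.0
```

I took the visible rails for the whole lane, so my lane origin was about 55 mm off. The hood mouth is therefore at about 0.20 in my coordinate and the stop window is only starting now. I continue slowly.

Call:
{"api": "servo_tool", "payload": {
  "targets": [
    [-0.006, 0.03, 0, 0, 10],
    [-0.012, 0.06, 0, 0, 10],
    [-0.018, 0.09, 0, 0, 10],
    [-0.024, 0.12, 0, 0, 10],
    [-0.03, 0.15, 0, 0, 10]
  ]
}}

```text
time_s: 17.3
tcp_pos: [0.5394, 0.0838, 0.0568]
ee_rot: [[0.196, -0.981, 0.0], [-0.981, -0.196, -0.003], [0.003, 0.0, -1.0]]
wrist_force: [5.1, -11.1, -0.3]
gripper_width: 0.272
gripper_force: 30.0
```

Run:
```python
from m import *
s=cap('side');q=st();print(lane(q['tcp_pos']))
print('orange',[b[0] for b in blobs(s,(255,140,340,265),(3,150,90),(14,255,255),1)],'rack',[(np.round(b[0],1),b[1][4]) for b in blobs(s,(255,140,340,265),(135,90,50),(160,255,255),6)])
```

```text
[0.5393 0.0839 0.0568] [ 4.5 -9.6 -0.2] 17.35
[-0.00219609  0.08082192]
orange [array([285.688, 231.148])] rack [(array([279.7, 246.4]), np.int32(55)), (array([292.4, 246.5]), np.int32(52))]
```

Call:
{"api": "servo_tool", "payload": {
  "targets": [
    [-0.004, 0.03, 0, 0, 10],
    [-0.008, 0.06, 0, 0, 10],
    [-0.013, 0.09, 0, 0, 10],
    [-0.018, 0.12, 0, 0, 10],
    [-0.023, 0.15, 0, 0, 10]
  ]
}}

```text
time_s: 17.77
tcp_pos: [0.5385, 0.0881, 0.0568]
ee_rot: [[0.196, -0.981, -0.0], [-0.981, -0.196, -0.003], [0.003, 0.001, -1.0]]
wrist_force: [3.5, -10.4, -1.0]
gripper_width: 0.273
gripper_force: 30.0
```

Call:
{"api": "servo_tool", "payload": {
  "targets": [
    [-0.005, 0.03, 0, 0, 10],
    [-0.01, 0.06, 0, 0, 10],
    [-0.015, 0.09, 0, 0, 10],
    [-0.02, 0.12, 0, 0, 10],
    [-0.026, 0.15, 0, 0, 10]
  ]
}}

```text
time_s: 18.18
tcp_pos: [0.5376, 0.0926, 0.0568]
ee_rot: [[0.196, -0.981, -0.0], [-0.981, -0.196, -0.004], [0.004, 0.001, -1.0]]
wrist_force: [3.9, -10.7, -0.3]
gripper_width: 0.273
gripper_force: 30.0
```

Call:
{"api": "servo_tool", "payload": {
  "targets": [
    [-0.005, 0.03, 0, 0, 10],
    [-0.01, 0.06, 0, 0, 10],
    [-0.015, 0.09, 0, 0, 10],
    [-0.02, 0.12, 0, 0, 10],
    [-0.026, 0.15, 0, 0, 10]
  ]
}}

```text
time_s: 18.6
tcp_pos: [0.5367, 0.097, 0.0568]
ee_rot: [[0.196, -0.981, -0.001], [-0.981, -0.196, -0.004], [0.004, 0.001, -1.0]]
wrist_force: [4.5, -10.3, 0.2]
gripper_width: 0.274
gripper_force: 30.0
```

Call:
{"api": "servo_tool", "payload": {
  "targets": [
    [-0.005, 0.03, 0, 0, 10],
    [-0.01, 0.06, 0, 0, 10],
    [-0.015, 0.09, 0, 0, 10],
    [-0.02, 0.12, 0, 0, 10],
    [-0.026, 0.15, 0, 0, 10]
  ]
}}

```text
time_s: 19.02
tcp_pos: [0.5358, 0.1014, 0.0568]
ee_rot: [[0.196, -0.981, -0.001], [-0.981, -0.196, -0.004], [0.004, 0.002, -1.0]]
wrist_force: [3.5, -11.4, 0.8]
gripper_width: 0.272
gripper_force: 30.0
```

Call:
{"api": "servo_tool", "payload": {
  "targets": [
    [-0.004, 0.02, 0, 0, 10],
    [-0.007, 0.04, 0, 0, 10],
    [-0.01, 0.06, 0, 0, 10],
    [-0.014, 0.08, 0, 0, 10],
    [-0.017, 0.1, 0, 0, 10]
  ]
}}

```text
time_s: 19.43
tcp_pos: [0.5353, 0.1043, 0.0568]
ee_rot: [[0.195, -0.981, -0.001], [-0.981, -0.195, -0.004], [0.004, 0.002, -1.0]]
wrist_force: [2.9, -11.0, 0.8]
gripper_width: 0.277
gripper_force: 30.0
```

Call:
{"api": "servo_tool", "payload": {
  "targets": [
    [-0.005, 0.025, 0, 0, 10],
    [-0.009, 0.05, 0, 0, 10],
    [-0.014, 0.075, 0, 0, 10],
    [-0.018, 0.1, 0, 0, 10],
    [-0.023, 0.125, 0, 0, 10]
  ]
}}

```text
time_s: 19.85
tcp_pos: [0.5345, 0.108, 0.0568]
ee_rot: [[0.195, -0.981, -0.001], [-0.981, -0.195, -0.004], [0.004, 0.002, -1.0]]
wrist_force: [3.4, -11.2, 0.8]
gripper_width: 0.276
gripper_force: 30.0
```

Call:
{"api": "servo_tool", "payload": {
  "targets": [
    [-0.005, 0.025, 0, 0, 10],
    [-0.009, 0.05, 0, 0, 10],
    [-0.014, 0.075, 0, 0, 10],
    [-0.018, 0.1, 0, 0, 10],
    [-0.023, 0.125, 0, 0, 10]
  ]
}}

```text
time_s: 20.27
tcp_pos: [0.5338, 0.1118, 0.0568]
ee_rot: [[0.196, -0.981, -0.001], [-0.981, -0.195, -0.004], [0.004, 0.002, -1.0]]
wrist_force: [3.6, -11.5, 0.3]
gripper_width: 0.275
gripper_force: 30.0
```

Call:
{"api": "servo_tool", "payload": {
  "targets": [
    [-0.004, 0.02, 0, 0, 10],
    [-0.007, 0.04, 0, 0, 10],
    [-0.01, 0.06, 0, 0, 10],
    [-0.014, 0.08, 0, 0, 10],
    [-0.018, 0.1, 0, 0, 10]
  ]
}}

```text
time_s: 20.68
tcp_pos: [0.5332, 0.1147, 0.0568]
ee_rot: [[0.195, -0.981, -0.001], [-0.981, -0.195, -0.004], [0.004, 0.002, -1.0]]
wrist_force: [3.5, -11.9, 1.5]
gripper_width: 0.27
gripper_force: 30.0
```

Call:
{"api": "servo_tool", "payload": {
  "targets": [
    [-0.003, 0.017, 0, 0, 10],
    [-0.006, 0.034, 0, 0, 10],
    [-0.009, 0.05, 0, 0, 10],
    [-0.012, 0.067, 0, 0, 10],
    [-0.015, 0.083, 0, 0, 10]
  ]
}}

```text
time_s: 21.1
tcp_pos: [0.5328, 0.1172, 0.0568]
ee_rot: [[0.196, -0.981, -0.001], [-0.981, -0.196, -0.004], [0.004, 0.002, -1.0]]
wrist_force: [3.2, -11.1, 0.8]
gripper_width: 0.273
gripper_force: 30.0
```

Call:
{"api": "servo_tool", "payload": {
  "targets": [
    [-0.004, 0.02, 0, 0, 10],
    [-0.007, 0.04, 0, 0, 10],
    [-0.01, 0.06, 0, 0, 10],
    [-0.014, 0.08, 0, 0, 10],
    [-0.018, 0.1, 0, 0, 10]
  ]
}}

```text
time_s: 21.52
tcp_pos: [0.5322, 0.1201, 0.0568]
ee_rot: [[0.196, -0.981, -0.001], [-0.981, -0.196, -0.004], [0.004, 0.002, -1.0]]
wrist_force: [2.8, -12.1, 0.9]
gripper_width: 0.275
gripper_force: 30.0
```

Call:
{"api": "servo_tool", "payload": {
  "targets": [
    [-0.004, 0.02, 0, 0, 10],
    [-0.007, 0.04, 0, 0, 10],
    [-0.01, 0.06, 0, 0, 10],
    [-0.014, 0.08, 0, 0, 10],
    [-0.018, 0.1, 0, 0, 10]
  ]
}}

```text
time_s: 21.93
tcp_pos: [0.5316, 0.1231, 0.0568]
ee_rot: [[0.195, -0.981, -0.001], [-0.981, -0.195, -0.004], [0.004, 0.002, -1.0]]
wrist_force: [2.9, -9.6, 1.0]
gripper_width: 0.273
gripper_force: 30.0
```

Call:
{"api": "servo_tool", "payload": {
  "targets": [
    [-0.004, 0.022, 0, 0, 10],
    [-0.008, 0.044, 0, 0, 10],
    [-0.012, 0.066, 0, 0, 10],
    [-0.016, 0.088, 0, 0, 10],
    [-0.02, 0.11, 0, 0, 10]
  ]
}}

```text
time_s: 22.35
tcp_pos: [0.5309, 0.1263, 0.0568]
ee_rot: [[0.196, -0.981, -0.002], [-0.981, -0.196, -0.005], [0.004, 0.002, -1.0]]
wrist_force: [3.1, -11.7, 1.0]
gripper_width: 0.269
gripper_force: 30.0
```

Call:
{"api": "servo_tool", "payload": {
  "targets": [
    [-0.004, 0.02, 0, 0, 10],
    [-0.007, 0.04, 0, 0, 10],
    [-0.01, 0.06, 0, 0, 10],
    [-0.014, 0.08, 0, 0, 10],
    [-0.018, 0.1, 0, 0, 10]
  ]
}}

```text
time_s: 22.77
tcp_pos: [0.5303, 0.1293, 0.0568]
ee_rot: [[0.195, -0.981, -0.002], [-0.981, -0.195, -0.005], [0.004, 0.003, -1.0]]
wrist_force: [2.0, -11.8, 1.4]
gripper_width: 0.273
gripper_force: 30.0
```

Run:
```python
from m import *
s=cap('side');q=st();p=q['tcp_pos'];print(lane(p))
for b in blobs(s,(255,140,340,290),(3,150,90),(14,255,255),1): print(b)
print(proj(s,[p[0],p[1],.103]), 'ref: y -.1515 ->',proj(s,[.5857,-.1517,.103]))
print('moment',q['moment'],'eff',q['effort'])
print([ (np.round(b[0],1),b[1][4]) for b in blobs(s,(255,140,340,290),(135,90,50),(160,255,255),3)])
```

```text
[0.5303 0.1294 0.0568] [  1.9 -10.2   2.3] 22.82
[-0.00230094  0.12714715]
(array([285.90909091, 242.63068182]), array([ 26,  94,  11,  18, 176], dtype=int32))
(np.float64(285.70816897796146), np.float64(237.5399952996989)) ref: y -.1515 -> (np.float64(285.01017517104157), np.float64(151.33266123945276))
moment [-2.96293692 -1.06409063 -0.02673632] eff [ 6.17837280e+00 -3.47758591e+01  1.56475353e+01  1.24791943e+00
  6.97711743e-01  2.64406105e-02]
[]
```

Call:
{"api": "servo_tool", "payload": {
  "targets": [
    [-0.003, 0.017, 0, 0, 10],
    [-0.006, 0.034, 0, 0, 10],
    [-0.009, 0.05, 0, 0, 10],
    [-0.012, 0.067, 0, 0, 10],
    [-0.015, 0.083, 0, 0, 10]
  ]
}}

```text
time_s: 23.23
tcp_pos: [0.5299, 0.1316, 0.0568]
ee_rot: [[0.196, -0.981, -0.002], [-0.981, -0.196, -0.005], [0.004, 0.003, -1.0]]
wrist_force: [2.9, -12.2, 2.2]
gripper_width: 0.275
gripper_force: 30.0
```

Call:
{"api": "servo_tool", "payload": {
  "targets": [
    [-0.003, 0.015, 0, 0, 10],
    [-0.005, 0.03, 0, 0, 10],
    [-0.008, 0.045, 0, 0, 10],
    [-0.01, 0.06, 0, 0, 10],
    [-0.013, 0.075, 0, 0, 10]
  ]
}}

```text
time_s: 23.65
tcp_pos: [0.5295, 0.1334, 0.0568]
ee_rot: [[0.195, -0.981, -0.002], [-0.981, -0.195, -0.005], [0.005, 0.003, -1.0]]
wrist_force: [4.2, -14.4, 0.5]
gripper_width: 0.273
gripper_force: 30.0
```

```bash
python3 -c "
from h import *
print(st()['moment'])"
```

```text
[0.5295 0.1334 0.0568] [  4.2 -14.4   0.5] 23.65
[-3.71450824 -1.39756947  0.01913014]
```

Call:
{"api": "servo_tool", "payload": {
  "targets": [
    [-0.002, 0.011, 0, 0, 10],
    [-0.004, 0.022, 0, 0, 10],
    [-0.006, 0.033, 0, 0, 10],
    [-0.008, 0.042, 0, 0, 10],
    [-0.009, 0.05, 0, 0, 10]
  ]
}}

```text
time_s: 24.07
tcp_pos: [0.5293, 0.1347, 0.0568]
ee_rot: [[0.195, -0.981, -0.002], [-0.981, -0.195, -0.006], [0.005, 0.003, -1.0]]
wrist_force: [3.4, -14.8, 2.0]
gripper_width: 0.272
gripper_force: 30.0
```

```bash
python3 -c "
from h import *
print(st()['moment'])"
```

```text
[0.5293 0.1347 0.0568] [  3.4 -14.8   2. ] 24.07
[-3.83862446 -1.49114999  0.03387937]
```

The stop is felt: the push force rose from about 11.8 to 15.2 N, about 4 mm into the spring. Release now and withdraw straight up.

Call:
{"api": "servo_tool", "payload": {
  "targets": [
    [-0.009, 0.05, 0, 0, 10],
    [0, 0, 0, 0, 30],
    [0, 0, 0, 0, 40],
    [0, 0, 0, 0, 56],
    [0, 0, 0, 0, 56]
  ]
}}

```text
time_s: 24.48
tcp_pos: [0.5296, 0.1392, 0.0567]
ee_rot: [[0.196, -0.981, 0.0], [-0.981, -0.196, 0.0], [-0.0, -0.0, -1.0]]
wrist_force: [0.3, 0.3, 0.4]
gripper_width: 0.488
gripper_force: 0.0
```

Call:
{"api": "servo_tool", "payload": {
  "targets": [
    [0, 0, 0, 0, 60],
    [0, 0, 0, 0, 60],
    [0, 0, 0.5, 0, 60],
    [0, 0, 1.2, 0, 60],
    [0, 0, 2, 0, 60]
  ]
}}

```text
time_s: 24.9
tcp_pos: [0.5286, 0.1386, 0.1162]
ee_rot: [[0.196, -0.981, -0.003], [-0.981, -0.196, -0.001], [0.001, 0.003, -1.0]]
wrist_force: [0.8, 0.6, -0.0]
gripper_width: 0.682
gripper_force: 0.0
```

Call:
{"api": "servo_tool", "payload": {
  "targets": [
    [0, 0, 1, 0, 60],
    [0, 0, 2, 0, 60],
    [0, 0, 2.8, 0, 60],
    [-0.3, -1, 2.8, 0, 60],
    [-0.6, -2, 2.8, 0, 60]
  ]
}}

```text
time_s: 25.32
tcp_pos: [0.5125, 0.0797, 0.2024]
ee_rot: [[0.199, -0.98, 0.004], [-0.98, -0.199, 0.002], [-0.001, -0.004, -1.0]]
wrist_force: [0.6, -0.1, -0.6]
gripper_width: 0.693
gripper_force: 0.0
```

Call:
{"api": "servo_tool", "payload": {
  "targets": [
    [-0.3, -1, 0, 0, 60],
    [-0.6, -2, 0, 0, 60],
    [-0.9, -3, 0, 0, 60],
    [-1.2, -4, 0, 0, 60],
    [-1.5, -5, 0, 0, 60]
  ]
}}

```text
time_s: 25.73
tcp_pos: [0.4659, -0.0722, 0.2008]
ee_rot: [[0.197, -0.98, 0.0], [-0.98, -0.197, 0.0], [-0.0, -0.001, -1.0]]
wrist_force: [-1.3, -0.6, -0.2]
gripper_width: 0.686
gripper_force: 0.0
```

Call:
{"api": "servo_tool", "payload": {
  "targets": [
    [-0.3, -1, 0, 0, 60],
    [-0.6, -2, 0, 0, 60],
    [-0.6, -2, 0, 0, 60],
    [-0.6, -2, 0, 0, 60],
    [-0.6, -2, 0, 0, 60]
  ]
}}

```text
time_s: 26.15
tcp_pos: [0.4487, -0.1311, 0.2007]
ee_rot: [[0.196, -0.981, 0.0], [-0.981, -0.196, 0.0], [-0.0, -0.0, -1.0]]
wrist_force: [-0.3, 0.2, 0.4]
gripper_width: 0.691
gripper_force: 0.0
```

Run:
```python
from m import *
t1=cap('top');s1=cap('side');q=st()
a=blobs(t1,(200,170,390,270),(3,150,90),(14,255,255),1);b=blobs(s1,(255,140,340,300),(3,150,90),(14,255,255),1);print(a,b)
print('top grip pos',onz(t1,*a[0][0],.103),'start',onz(t1,360.97,200.2,.103))
A=cv2.resize(t1['pixels'][140:320,130:330],None,fx=2.2,fy=2.2*1.2);B=cv2.resize(s1['pixels'][130:340,200:360],(355,A.shape[0]))
cv2.imwrite('pics/end.png',np.hstack([A,B])[:,:,::-1])
```

```text
[ 0.4489 -0.1305  0.2007] [-0.5  0.9  0.3] 26.25
[(array([239.85714286, 226.9047619 ]), array([35, 52, 10, 11, 42], dtype=int32))] [(array([285.96850394, 243.77952756]), array([ 27,  97,   9,  15, 127], dtype=int32))]
top grip pos [0.53108615 0.13451996 0.103     ] start [ 0.58664077 -0.15080647  0.103     ]
```

View pics/end.png

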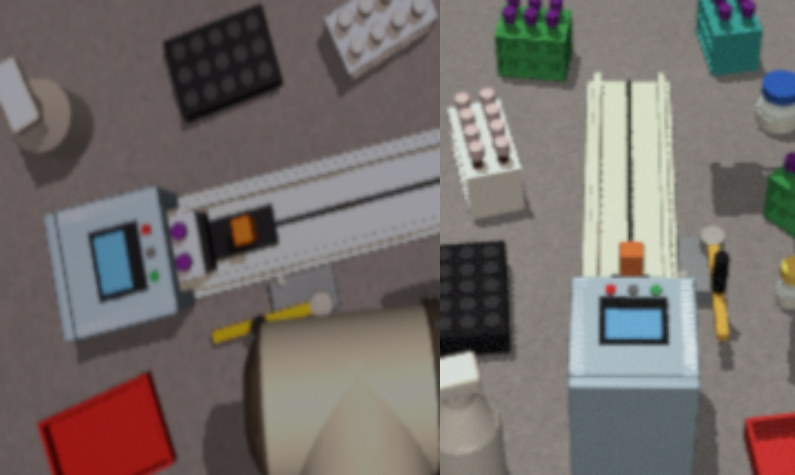

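The last picture shows the gate bar seated beside the lane, from (320,302) to (215,335). The rack is in the hood with its rear caps at (180,230) and (183,262), and the pusher is against it with its grip at (243,230). The bystanders are in place and the robot is clear. I'm handing the job in.

```bash
python3 -c "
from station import r
print(r.finish_job())"
```

```text
the job is handed in; nothing more can be done
None
```

The job is handed in: the gate is seated open, and the rack is fed into the hood with the pusher holding the stop pressed roughly 4–5 mm, judging by the force readings; in the final pictures the other items look undisturbed.

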